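Slide the weighing plate over the board's edge and set it on the scale

ROBOT

A 6-joint arm with a two-finger parallel gripper is mounted at the origin on the work surface. World frame = base frame: x ahead of the robot, y to its left, z up, the work surface at z = 0. Lengths are in m, angles in degrees, forces in N, time in s.
With the tool pointing down it reaches from about 0.25 to 0.725 m from the base axis. Payload 9.7 kg.
Tool frame: the origin (TCP) lies between the finger pads; the fingertips stand 17 mm ahead of it and the grasp point (between the pads) lies 2 mm behind it; z points along the fingers, y is the direction in which the jaws open and shut (so a half turn about z gives the same grasp; the last joint's range is limited). The gripper opens to 85 mm and grips with 20 to 120 N. Pads are 22 mm wide; open, the fingers measure 114 mm over their backs; the gripper's body (76 mm by 85 mm) begins 54 mm behind the grasp point. The pads swing forward as they close: fully open they stand 13 mm farther back than shut.
Start: joints at [67.437, 4.979, 10.078, 95.1, 0, 90], TCP at [0.211, 0.508, 0.227] pointing down, gripper open.
Joint ranges: [-179.16, 179.16], [-48.56, 103.87], [-65.8, 70.77], [-126.05, 130.52], [-82.76, 87.17], [-180, 180]. Speed limits (degrees/s): [127.2, 127.2, 147.25, 180, 180, 180].

INTERFACE

Orientations are given as [roll, pitch, yaw] about the fixed x, y, z axes, in that order (R = Rz(yaw) Ry(pitch) Rx(roll)).
In Python, from workcell import monitor, cams, order gives the robot as it stands. The module is installed in compiled form; this text tells all that it offers.
- The arm moves only by the shell command python3 -m handwheel 'ROWS' [OPENING] [FORCE]. ROWS is JSON, a list of rows, each a list of 6 numbers: the shift along the tool's x, y, z in m, then the turn, a rotation vector about the tool's x, y, z in degrees. In form: [[tx, ty, tz, wx, wy, wz], ...]. A call has exactly 8 rows; each row shifts and turns the commanded pose from where the row before left it, along the tool's axes as they then stand; what a row does not reach is not made up. A row lasts 1/12 s, in which the tool goes at most 41.7 mm and 7.16 degrees, less where a joint would pass 70% of its speed; a pose out of reach is approached as far as the arm can. A call is refused whole if a number of a shift passes 0.0417 or a number of a turn 7.16, either way. A call with a gripper value outside its range is refused whole. OPENING is the opening, from -1 (shut) to 1 (fully open), set as the call begins (- or left out, the last holds). The fingers move at their own pace and stop on an object; FORCE is the grip in N (left out, the last holds). Time passes only in rows, so rows that do not move let the fingers close, or fill a call up. It gives the time, the measured TCP pose, the force and the opening at its end, in the units of the state.
- monitor.get_obs(): the state, without advancing time (a new reading comes with each control period).
- cams.camera(name): name is "scene" or "top" or "wrist"; returns a dict with "img" (420x560x3 uint8, red, green, blue), "depth" (420x560 float32, m along the optical axis (not along the pixel's ray), 0 where there is no reading), "fx", "fy", "cx", "cy" (pixels), "rvec" (rotation vector, rad) and "tvec" (3), from world to camera coordinates, as OpenCV has them; the wrist camera has in their place "tool_from_camera" (4x4, takes a point from camera to tool coordinates, whose origin is the TCP and whose axes are the flange's). Camera axes: x right, y down, z forward; pixel columns grow to the right and rows downward; lengths in m; the calibration is good to about 2 mm. A picture is of the moment at which its call begins: read the wrist's pose just before it.
- order.job_done(): hands the job in, once; it reports no verdict.
The state is a dict: "time": time; "q": joint angles; "qd": joint speeds; "joint_efforts": joint torques, N m; "ee_pos": TCP position; "tcp_rot": TCP orientation; "wrist_force": force on the tool from outside, world axes, zero at the start; "torque": the same for the moment, N m; "opening": finger opening in m.
Only numpy, scipy, OpenCV 4.12 (cv2) and the standard library are available. Lean on these libraries where they do the work, as an engineer would, in place of code of your own. Each camera call takes 0.05 s, during which the arm holds its last target. There are 200 camera calls.

TASK

The thin dark steel weighing plate lies flat on the white foam-backed board, too thin to pick up there: slide it, pressing lightly from above with the closed fingertips (the board must never feel more than about 12 N), out over the board's front edge until a good 30 mm of it overhangs, still lying flat on the board. Then take it by the overhanging end and set it gently, straight and level, between the two low rails of the scale's pan, centred to within a centimetre or so, and let go. Do not drop it on the table and leave the other things where they stand.

Things in the scene. Friction and masses are not known exactly. Their poses are not given: they have to be found in the camera images.
- plate_mid (a point): centre (half-way up) of the dark steel plate, a loose flat bar 140 mm long (its x), 50 mm wide (its y) and 3 mm thick, about 0.14 to 0.2 kg. It starts flat on the board, its length roughly across the front edge (within 0.15 rad of the board's x). Steel slides on the board with a good deal of friction, but less than under the fingertips: with a light pressing force of 6 to 9 N the plate goes with the fingertips, with too little it slips under them
- plate_front (a point): middle of the plate's short edge nearer the board's front edge: 70 mm from plate_mid along the plate's -x, half-way up; axes as the plate's
- board_edge (a point): middle of the board's front upper edge (the edge facing the robot), 50 mm above the table, fixed. x points inward over the board (level), y along the edge, z up. The board is 240 mm deep (x) and 200 mm wide (y), fixed to the table: a hard white top 10 mm thick over a slightly narrower base. Open table lies before the edge; only a block 18 mm tall may stand nearby
- pan_seat (a point): centre of the upper face of the scale's pan, about 85 mm above the table; x along the rails, y across them. The pan is 60 mm long (x) and 74 mm wide (y) with two rails 7 mm high and 6 mm thick along its long sides, 62 mm apart inside, so that the 50 mm wide plate lies between them and sticks out 40 mm at either end. The pan is sprung: it sinks about 1 mm per 1.5 N, at most 8 mm. The white scale body below it, fixed to the table, is 150 (x) by 130 (y) mm and 50 mm tall
- plate: the same steel plate, origin at the centre of its underside, axes as plate_mid
- board: the board, origin at the centre of its underside, 120 mm behind the front edge; axes as board_edge. Its top is hinged along the front edge over soft foam: pressed, it tips down at the back, about 11 N m per rad, up to 0.1 rad (about 1 N per mm where the plate lies at first), and gives 1 mm per 8 N everywhere; so the height to press at changes along the way: go by the force felt
- scale: the scale with its pan, fixed, origin at the centre of its underside on the table, below pan_seat
- jar: bystander, leave alone: small amber glass jar, 36 mm across, 45 mm tall, standing on a rear corner of the board; origin at the centre of its underside
- pig_b: bystander, leave alone: ceramic model pig about 70 mm long, 45 mm tall; origin at the centre of its underside
- beaker: bystander, leave alone: white plastic cup, 70 mm across, 85 mm tall; origin at the centre of its underside
- knife: bystander, leave alone: spatula lying flat; origin at the centre of its underside
- tin: bystander, leave alone: aluminium can with a paper band, 60 mm across, 75 mm tall; origin at the centre of its underside
- puck: bystander, leave alone: low round wooden block, 56 mm across, 18 mm tall; origin at the centre of its underside
Not all that is in view belongs to the job. Of the things shaped like the plate, the steel one is meant.

How it is judged:
By the outcome, as a careful person would: the job done as asked, in the order asked, and still so for the second after the job is handed in, with the robot touching nothing.
It also fails if it takes over 72 s, if anything falls off the work surface, if the arm or the gripper's body presses on something with over 40 N, if the wrist force passes 120 N, or if a joint passes its speed limit or range.

## Working session

There is one attempt and no reset: what is moved stays moved. The work goes in short steps, Python scripts to look and compute and a shell command to move; the robot and the scene stay as the last step left them, time stands still between calls to the robot, and variables do not carry over. Pictures are saved under pics/ and viewed, about 8 in all and at most 12, crops included, and the job is handed in when it is done.

```bash
mkdir -p pics
cat > h.py <<'E'
import numpy as np, cv2
from scipy.spatial.transform import Rotation as R
from workcell import monitor, cams, order
def shot(name, fn):
    o=monitor.get_obs(); c=cams.camera(name)
    cv2.imwrite(f'pics/{fn}.png', c['img'][:,:,::-1]); 
    np.savez(f'pics/{fn}.npz', ee=o['ee_pos'], rot=o['tcp_rot'], **c); return c
def world(fn, u, v, z=None, d=None):
    c=np.load(f'pics/{fn}.npz'); 
    ray=np.array([(u-c['cx'])/c['fx'],(v-c['cy'])/c['fy'],1.])
    if 'rvec' in c:
        M=cv2.Rodrigues(c['rvec'])[0]; Rm=M.T; t=-M.T@c['tvec'].ravel()
    else:
        T=np.eye(4); T[:3,:3]=R.from_euler('xyz',c['rot'],degrees=True).as_matrix(); T[:3,3]=c['ee']
        T=T@c['tool_from_camera']; Rm=T[:3,:3]; t=T[:3,3]
    r=Rm@ray
    if z is not None: return t+r*(z-t[2])/r[2]
    d=d or float(np.median(c['depth'][int(v)-1:int(v)+2,int(u)-1:int(u)+2]))
    return t+r*d
E
python3 - <<'E'
from h import *
o=monitor.get_obs(); print(o)
shot('top','top0'); shot('scene','scene0')
E
```

```text
{'time': 0.0, 'q': array([ 6.74377787e+01,  5.01103467e+00,  1.00340886e+01,  9.51002063e+01,
       -3.66304004e-04,  8.99987047e+01]), 'qd': array([-0.08515704,  0.14352888, -0.04735499,  0.06632408, -0.00580337,
       -0.02096712]), 'joint_efforts': array([ 2.17886416e-03, -5.20386600e+01,  4.64801896e+01,  1.62706047e-02,
        6.44055331e-05,  1.60220713e-05]), 'ee_pos': array([0.21093625, 0.50768023, 0.22618044]), 'tcp_rot': array([-1.79922848e+02,  3.64559467e-04,  1.57439075e+02]), 'wrist_force': array([-0.35142565,  0.38142216,  0.550648  ]), 'torque': array([-0.06539318, -0.00545383,  0.02973027]), 'opening': 0.08543745989825065}
```

View pics/top0.png

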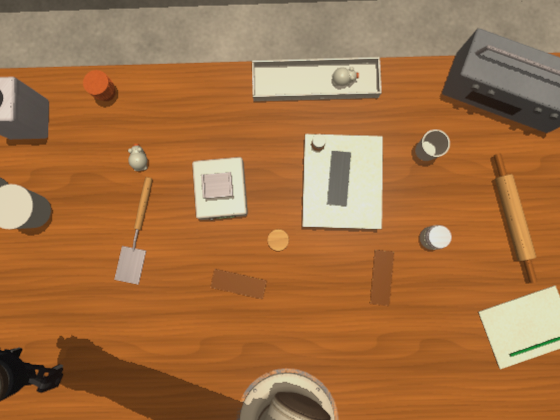

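View pics/scene0.png

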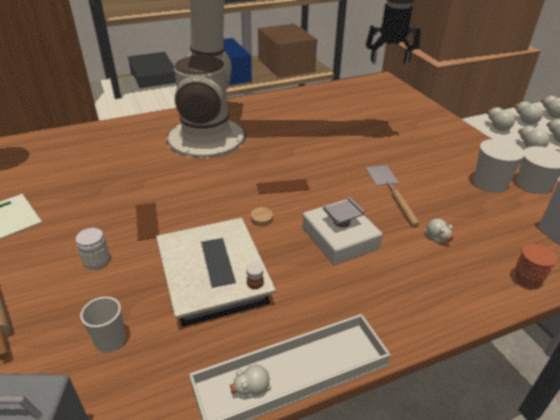

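The top view shows the robot base at the bottom, with world x up the image and y to the left. The board's front edge runs (304,227)–(382,230), the steel plate is around (339,180), the scale pan is near (217,186) and the puck is at (278,240). I'll enlarge the plate and pan for a closer reading.

Run:
```python
from h import *
im=cv2.imread('pics/top0.png')
a=cv2.resize(im[125:240,185:395],None,fx=3.8,fy=3.8,interpolation=cv2.INTER_CUBIC); cv2.imwrite('pics/crop1.png',a); print(a.shape)
g=cv2.cvtColor(im,cv2.COLOR_BGR2GRAY)
m=np.zeros_like(g); m[140:220,315:365]=(g[140:220,315:365]<110)
n,l,s,c=cv2.connectedComponentsWithStats(m); k=1+np.argmax(s[1:,4]); 
p=np.argwhere(l==k)[:,::-1].astype(np.float32); r=cv2.minAreaRect(p); print(r)
b=cv2.boxPoints(r); W=np.array([world('top0',*q,z=.053) for q in b]); print(W.round(4), W.mean(0))
for q in [(304,227),(382,230),(305,135),(382,136)]: print(q,world('top0',*q,z=.05).round(4))
for q in [(217,186),(204,174),(231,173),(204,199),(232,198)]: print(q,world('top0',*q).round(4),world('top0',*q,z=.09).round(4))
print(world('top0',278,240).round(3))
```

```text
(437, 798, 3)
((338.6138000488281, 178.13449096679688), (18.020870208740234, 52.816925048828125), 4.763641834259033)
[[ 0.5436 -0.1168  0.053 ]
 [ 0.6791 -0.1329  0.053 ]
 [ 0.6739 -0.1787  0.053 ]
 [ 0.5387 -0.1621  0.053 ]] [ 0.60881963 -0.14761724  0.053     ]
(304, 227) [ 0.4863 -0.0559  0.05  ]
(382, 230) [ 0.4738 -0.252   0.05  ]
(305, 135) [ 0.7238 -0.0657  0.05  ]
(382, 136) [ 0.7157 -0.2636  0.05  ]
(217, 186) [0.591  0.1582 0.0865] [0.5904 0.1577 0.09  ]
(204, 174) [0.6284 0.196  0.0517] [0.6213 0.1896 0.09  ]
(231, 173) [0.6293 0.1267 0.0512] [0.6221 0.1226 0.09  ]
(204, 199) [0.5638 0.1964 0.0523] [0.5589 0.1901 0.09  ]
(232, 198) [0.5646 0.1251 0.0515] [0.5596 0.121  0.09  ]
[0.456 0.011 0.019]
```

View pics/crop1.png

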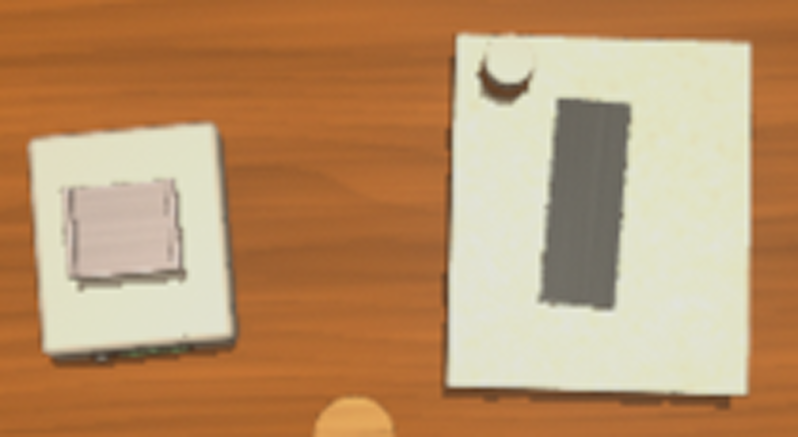

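```bash
cat >> h.py <<'E'
def to(pos, yaw):
    o=monitor.get_obs(); Rt=R.from_euler('xyz',o['tcp_rot'],degrees=True)
    print('t%.2f ee'%o['time'],o['ee_pos'].round(4),'rot',o['tcp_rot'].round(2),'q1,q6',o['q'][[0,5]].round(1),'F',o['wrist_force'].round(2))
    print('d tool mm',(Rt.inv().apply(np.array(pos)-o['ee_pos'])*1000).round(1),'turn',(Rt.inv()*R.from_euler('xyz',[180,0,yaw],degrees=True)).as_rotvec(degrees=True).round(2))
E
python3 - <<'E'
from h import *
f=lambda a,b:(185+a/3.8,125+b/3.8)
P=lambda a,b,z: world('top0',*f(a,b),z=z)
pl=[P(*q,.053) for q in [(557,98),(631,103),(614,308),(540,302)]]
print(np.round(pl,4)); c=np.mean(pl,0); d=(pl[0]+pl[1]-pl[2]-pl[3])/2; print('plate',c.round(4),np.linalg.norm(d),np.degrees(np.arctan2(d[1],d[0])))
e=[P(*q,.05) for q in [(447,386),(747,395)]]; d=e[0]-e[1]; print('edge',np.round(e,4),np.linalg.norm(d),np.degrees(np.arctan2(-d[0],d[1])))
s=[P(*q,.092) for q in [(65,185),(175,180),(183,275),(72,280)]];d=(s[0]+s[1]-s[2]-s[3])/2; print('pan',np.mean(s,0),np.linalg.norm(d),np.degrees(np.arctan2(d[1],d[0])))
E
python3 -m handwheel '[[-0.035,-0.017,0,0,0,0],[-0.035,-0.017,0,0,0,0],[-0.035,-0.017,0,0,0,0],[-0.035,-0.017,0,0,0,0],[-0.035,-0.017,0,0,0,0],[-0.035,-0.017,0,0,0,0],[-0.035,-0.017,0,0,0,0],[-0.035,-0.017,0,0,0,0]]' -1
python3 -m handwheel '[[-0.035,-0.017,0,0,0,0],[-0.035,-0.017,0,0,0,0],[-0.035,-0.017,0,0,0,0],[-0.035,-0.017,0,0,0,0],[0,0,0,0,0,-6],[0,0,0,0,0,-6],[0,0,0,0,0,-6],[0,0,0,0,0,0]]' -1
python3 - <<'E'
from h import *
c=shot('wrist','w1'); print(c['tool_from_camera'].round(3)); to([.5,.158,.227],175.4)
E
```

```text
[[ 0.6798 -0.1323  0.053 ]
 [ 0.675  -0.1819  0.053 ]
 [ 0.5364 -0.165   0.053 ]
 [ 0.5417 -0.1159  0.053 ]]
plate [ 0.6082 -0.1488  0.053 ] 0.1393449380885655 -6.877918752708958
edge [[ 0.4874 -0.0525  0.05  ]
 [ 0.4765 -0.2511  0.05  ]] 0.19889925111792706 -3.1533867217841602
pan [0.59136431 0.15600331 0.092     ] 0.0625973095026412 3.843752721362428
time: 0.77
ee_pos: [0.4182, 0.2732, 0.2267]
tcp_rot: [-180.0, -0.0, 157.4]
wrist_force: [0.7, 0.8, -0.4]
opening: 0.0001
time: 1.43
ee_pos: [0.5207, 0.158, 0.2264]
tcp_rot: [-180.0, -0.1, 175.7]
wrist_force: [-0.2, -0.7, -0.0]
opening: 0.0002
[[-0.001 -0.955 -0.295  0.074]
 [ 1.    -0.    -0.    -0.001]
 [ 0.    -0.295  0.955 -0.146]
 [ 0.     0.     0.     1.   ]]
t1.48 ee [0.5206 0.1582 0.2265] rot [-1.7998e+02 -4.0000e-02  1.7532e+02] q1,q6 [16.9 21.6] F [-0.21  0.33 -0.22]
d tool mm [20.5 -1.9 -0.5] turn [-0.02 -0.04 -0.08]
```

View pics/w1.png

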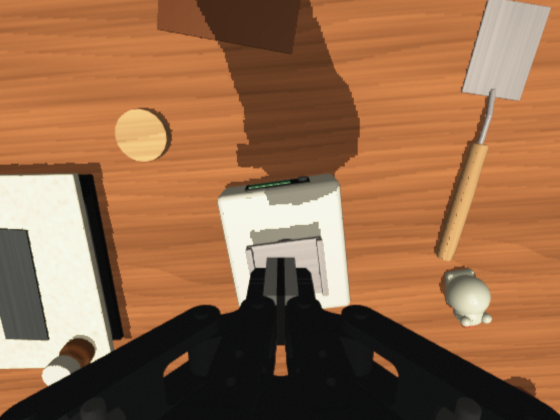

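The wrist view shows the scale body (220–348, 175–308) and the pan's near end around (248,246)–(323,238). The fingers partly cover the pan, so I'll enlarge it.

Run:
```python
from h import *
im=cv2.imread('pics/w1.png')
cv2.imwrite('pics/crop2.png',cv2.resize(im[165:315,210:360],None,fx=4,fy=4,interpolation=cv2.INTER_CUBIC))
to([.52,-.148,.227],173.1)
```

```text
t1.48 ee [0.5206 0.1582 0.2265] rot [-1.7998e+02 -4.0000e-02  1.7532e+02] q1,q6 [16.9 21.6] F [-0.21  0.33 -0.22]
d tool mm [ -24.4 -305.2   -0.5] turn [-0.02 -0.04  2.22]
```

View pics/crop2.png

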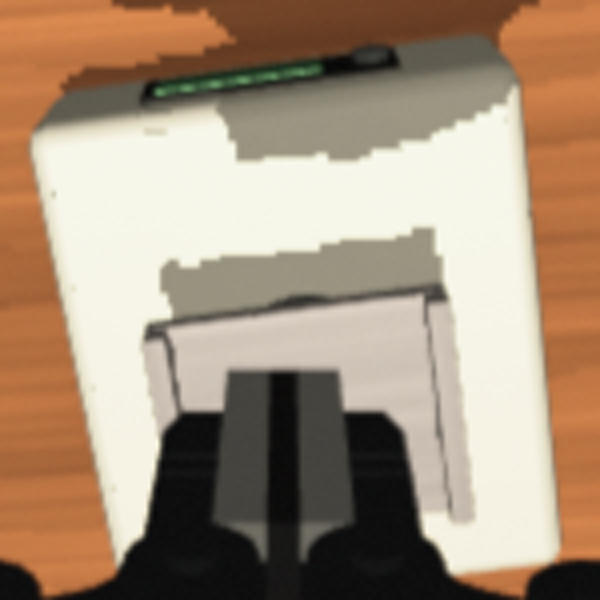

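```bash
python3 - <<'E'
from h import *
P=lambda a,b,z: world('w1',210+a/4,165+b/4,z=z)
z=.092
L=P(145,336,z);Rn=P(447,291,z);Rf=P(472,520,z)
d=Rf-Rn; w=L-Rn; y1=np.degrees(np.arctan2(d[1],d[0])); y2=np.degrees(np.arctan2(-w[0],w[1]))
print(L,Rn,Rf,'len',np.linalg.norm(d),'wid',np.linalg.norm(w),y1,y2)
for y in (y1,y2):print('centre',(L+Rn)/2+.03*np.array([np.cos(np.radians(y)),np.sin(np.radians(y)),0]))
for q in [(290,340),(437,400)]: print(world('w1',210+q[0]/4,165+q[1]/4))
E
python3 -m handwheel '[[-0.003,-0.038,0,0,0,0.3],[-0.003,-0.038,0,0,0,0.3],[-0.003,-0.038,0,0,0,0.3],[-0.003,-0.038,0,0,0,0.3],[-0.003,-0.038,0,0,0,0.3],[-0.003,-0.038,0,0,0,0.3],[-0.003,-0.038,0,0,0,0.3],[-0.003,-0.038,0,0,0,0.3]]' -1
python3 - <<'E'
from h import *
shot('wrist','w2'); to([.62,-.148,.12],173.1)
im=cv2.imread('pics/w2.png'); print(im.shape)
E
```

```text
[0.56588847 0.12131626 0.092     ] [0.55993461 0.19269556 0.092     ] [0.62095452 0.19651134 0.092     ] len 0.061139093187659636 wid 0.07162717139581948 3.5782458395708354 -175.23191112228213
centre [0.59285306 0.15887826 0.092     ]
centre [0.53301536 0.15451222 0.092     ]
[0.5729876  0.15509145 0.08402295]
[0.58814906 0.18931395 0.09111905]
time: 2.15
ee_pos: [0.5143, -0.148, 0.2269]
tcp_rot: [180.0, 0.0, 172.8]
wrist_force: [1.6, -1.0, 0.1]
opening: 0.0002
t2.20 ee [ 0.5139 -0.1535  0.2265] rot [-179.86   -0.    172.6 ] q1,q6 [-16.6  -9.1] F [-2.63 -2.48 -2.03]
d tool mm [-104.5   19.4  106.4] turn [-0.14 -0.   -0.5 ]
(420, 560, 3)
```

View pics/w2.png

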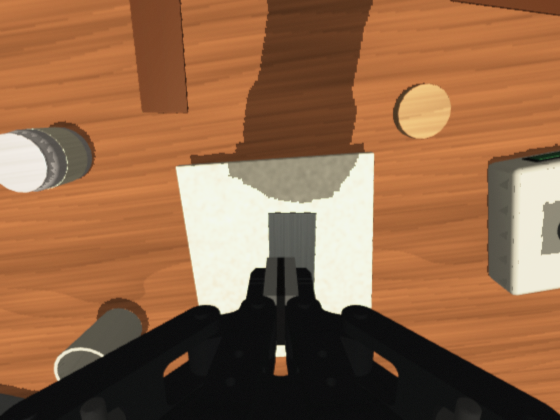

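The wrist view shows the board's front edge from (177,167) to (373,154) and the plate's front edge from (269,213) to (315,213). I'll compare these with the top-view measurement.

Run:
```python
from h import *
a,b=[world('w2',*q,z=.053) for q in [(269,213),(315.5,213)]]
e=[world('w2',*q,z=.05) for q in [(177,167),(373.5,154)]]
for p,q in ((a,b),tuple([e])): d=q-p; print(p.round(4),q.round(4),'mid',((p+q)/2).round(4),'len',np.linalg.norm(d).round(4),'yaw',np.degrees(np.arctan2(-d[0],d[1])).round(2))
# rear-left plate side direction
p,q=world('w2',315.5,213,z=.053),world('w2',315,275,z=.053); d=q-p; print('side yaw',np.degrees(np.arctan2(d[1],d[0])))
to([.605,-.148,.10],173.1)
```

```text
[ 0.5373 -0.1637  0.053 ] [ 0.5434 -0.1158  0.053 ] mid [ 0.5403 -0.1397  0.053 ] len 0.0483 yaw -7.22Traceback (most recent call last):
  File "<stdin>", line 4, in <module>
ValueError: not enough values to unpack (expected 2, got 1)
```

Run:
```python
from h import *
e=[world('w2',*q,z=.05) for q in [(177,167),(373.5,154)]]
d=e[1]-e[0]; print(np.round(e,4),np.linalg.norm(d),'yaw',np.degrees(np.arctan2(-d[0],d[1])))
to([.607,-.148,.09],173)
```

```text
[[ 0.4787 -0.249   0.05  ]
 [ 0.4905 -0.0527  0.05  ]] 0.19658248385737714 yaw -3.4511873419937107
t2.20 ee [ 0.5139 -0.1535  0.2265] rot [-179.86   -0.    172.6 ] q1,q6 [-16.6  -9.1] F [-2.63 -2.48 -2.03]
d tool mm [-91.6  17.8 136.4] turn [-0.14 -0.   -0.4 ]
```

```bash
python3 -m handwheel '[[-0.0155,0.0015,0.0205,0,0,0],[-0.0155,0.0015,0.0205,0,0,0],[-0.0155,0.0015,0.0205,0,0,0],[-0.0155,0.0015,0.0205,0,0,0],[-0.0155,0.0015,0.0205,0,0,0],[-0.0155,0.0015,0.0205,0,0,0],[0,0,0,0,0,0],[0,0,0,0,0,0]]' -1
python3 - <<'E'
from h import *
to([.607,-.148,.071],173)
E
```

```text
time: 2.87
ee_pos: [0.6075, -0.1482, 0.1022]
tcp_rot: [180.0, -0.2, 172.9]
wrist_force: [-1.2, 0.5, 0.1]
opening: -0.0002
t2.87 ee [ 0.6075 -0.1482  0.1022] rot [179.98  -0.2  172.92] q1,q6 [-13.7  -6.6] F [-1.2   0.48  0.15]
d tool mm [ 0.5  0.2 31.2] turn [ 0.02 -0.2  -0.08]
```

```bash
python3 -m handwheel '[[0,0,0.006,0,0,0],[0,0,0.006,0,0,0],[0,0,0.006,0,0,0],[0,0,0.006,0,0,0],[0,0,0.003,0,0,0],[0,0,0.002,0,0,0],[0,0,0.001,0,0,0],[0,0,0.001,0,0,0]]' -1
python3 -m handwheel '[[0,0,0.0005,0,0,0],[0,0,0.0005,0,0,0],[0,0,0.0005,0,0,0],[0,0,0.0005,0,0,0],[0,0,0.0005,0,0,0],[0,0,0.0005,0,0,0],[0,0,0,0,0,0],[0,0,0,0,0,0]]' -1
```

```text
time: 3.53
ee_pos: [0.6082, -0.1489, 0.073]
tcp_rot: [-180.0, 0.0, 173.0]
wrist_force: [0.5, 0.7, -0.2]
opening: 0.0001
time: 4.2
ee_pos: [0.6082, -0.1489, 0.0699]
tcp_rot: [180.0, -0.0, 173.0]
wrist_force: [0.0, 0.0, 1.2]
opening: 0.0001
```

```bash
python3 -m handwheel '[[0,0,0.001,0,0,0],[0,0,0.001,0,0,0],[0,0,0.001,0,0,0],[0,0,0.001,0,0,0],[0,0,0.001,0,0,0],[0,0,0.001,0,0,0],[0,0,0,0,0,0],[0,0,0,0,0,0]]' -1
python3 - <<'E'
from h import *
to([.607,-.148,.071],173)
import time
E
```

```text
time: 4.87
ee_pos: [0.6081, -0.1488, 0.0638]
tcp_rot: [180.0, -0.0, 173.0]
wrist_force: [-0.7, -0.1, -0.4]
opening: -0.0003
t4.87 ee [ 0.6081 -0.1488  0.0638] rot [ 1.8000e+02 -1.0000e-02  1.7304e+02] q1,q6 [-13.8  -6.8] F [-0.65 -0.07 -0.42]
d tool mm [ 1.2  0.7 -7.2] turn [ 0.   -0.01  0.04]
```

```bash
python3 -m handwheel '[[0,0,0.0007,0,0,0],[0,0,0.0007,0,0,0],[0,0,0.0006,0,0,0],[0,0,0.0005,0,0,0],[0,0,0.0005,0,0,0],[0,0,0,0,0,0],[0,0,0,0,0,0],[0,0,0,0,0,0]]' -1
python3 - <<'E'
from h import *
f=[monitor.get_obs()['wrist_force'][2]]; 
c=shot('wrist','w3'); f.append(monitor.get_obs()['wrist_force'][2]); print(f)
a=cv2.imread('pics/w3.png'); cv2.imwrite('pics/w3c.png',cv2.resize(a[150:350,180:380],None,fx=3,fy=3))
E
```

```text
time: 5.53
ee_pos: [0.6082, -0.1489, 0.0609]
tcp_rot: [-180.0, 0.0, 173.0]
wrist_force: [-0.1, -0.3, 0.9]
opening: -0.0003
[np.float64(0.8764021051268543), np.float64(0.39204799360177167)]
```

```bash
python3 -m handwheel '[[0,0,0.0007,0,0,0],[0,0,0.0007,0,0,0],[0,0,0.0006,0,0,0],[0,0,0.0005,0,0,0],[0,0,0.0005,0,0,0],[0,0,0,0,0,0],[0,0,0,0,0,0],[0,0,0,0,0,0]]' -1
```

```text
time: 6.25
ee_pos: [0.6082, -0.1489, 0.0579]
tcp_rot: [-180.0, 0.0, 173.0]
wrist_force: [-0.4, -0.2, -0.0]
opening: 0.0002
```

View pics/w3c.png

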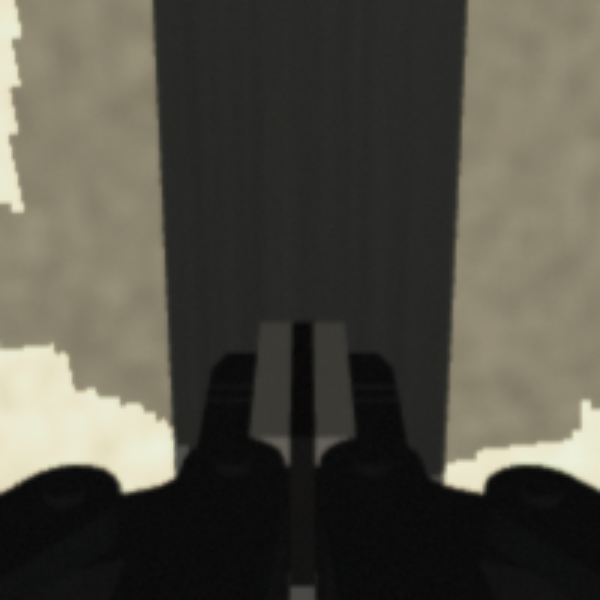

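The crop shows the fingertips centred across the plate, with tips around crop (302,322). There is no force yet, so I'll check the surface height by depth.

Run:
```python
from h import *
for u,v in [(200,230),(235,170),(280,170),(280,220),(280,250),(265,255),(285,262),(295,262),(270,270)]: print((u,v),world('w3',u,v).round(4))
for u,v in [(333,160),(340,180),(337,200),(315,200),(370,200),(370,150)]: print('top0',world('top0',u,v).round(4))
o=monitor.get_obs(); print(o['ee_pos'],o['wrist_force'],o['torque'],o['joint_efforts'].round(2))
```

```text
(200, 230) [ 0.5873 -0.1895  0.0486]
(235, 170) [ 0.5578 -0.1656  0.0521]
(280, 170) [ 0.5605 -0.144   0.052 ]
(280, 220) [ 0.5859 -0.1471  0.0517]
(280, 250) [ 0.6022 -0.1492  0.0518]
(265, 255) [ 0.6041 -0.1573  0.0517]
(285, 262) [ 0.5991 -0.1464  0.0732]
(295, 262) [ 0.5998 -0.1419  0.0729]
(270, 270) [ 0.5981 -0.1529  0.0815]
top0 [ 0.6559 -0.1351  0.0522]
top0 [ 0.6037 -0.151   0.0521]
top0 [ 0.5525 -0.1413  0.0531]
top0 [ 0.5543 -0.086   0.0494]
top0 [ 0.5506 -0.2251  0.0509]
top0 [ 0.6798 -0.2311  0.0501]
[ 0.60817543 -0.14885359  0.05789915] [-0.41746906 -0.17405025 -0.01912265] [0.02308727 0.00433144 0.02833797] [ -0.   -63.39  46.55   0.    -0.     0.  ]
```

Run:
```python
from h import *
for u in (272,285,290):
  for v in range(252,300,4): print((u,v),world('w3',u,v).round(4))
```

```text
(272, 252) [ 0.6027 -0.1534  0.0521]
(272, 256) [ 0.605  -0.1537  0.0521]
(272, 260) [ 0.5982 -0.1523  0.0715]
(272, 264) [ 0.5981 -0.1522  0.0758]
(272, 268) [ 0.5981 -0.1521  0.0798]
(272, 272) [ 0.5982 -0.1521  0.0832]
(272, 276) [ 0.5984 -0.152   0.0865]
(272, 280) [ 0.5984 -0.1519  0.09  ]
(272, 284) [ 0.5986 -0.1519  0.0928]
(272, 288) [ 0.598  -0.1517  0.0969]
(272, 292) [ 0.5982 -0.1516  0.0995]
(272, 296) [ 0.5984 -0.1516  0.1019]
(285, 252) [ 0.6037 -0.1467  0.0518]
(285, 256) [ 0.606  -0.147   0.0517]
(285, 260) [ 0.5989 -0.1464  0.0715]
(285, 264) [ 0.5988 -0.1464  0.0758]
(285, 268) [ 0.599  -0.1465  0.0793]
(285, 272) [ 0.5986 -0.1465  0.0839]
(285, 276) [ 0.5989 -0.1466  0.0869]
(285, 280) [ 0.5987 -0.1466  0.0905]
(285, 284) [ 0.5988 -0.1467  0.0935]
(285, 288) [ 0.5991 -0.1468  0.096 ]
(285, 292) [ 0.599  -0.1468  0.0991]
(285, 296) [ 0.5991 -0.1468  0.1018]
(290, 252) [ 0.604  -0.1441  0.0518]
(290, 256) [ 0.6061 -0.1443  0.0523]
(290, 260) [ 0.5991 -0.1441  0.0717]
(290, 264) [ 0.5994 -0.1442  0.0752]
(290, 268) [ 0.5993 -0.1443  0.0793]
(290, 272) [ 0.5993 -0.1445  0.0829]
(290, 276) [ 0.5993 -0.1446  0.0865]
(290, 280) [ 0.5989 -0.1446  0.0906]
(290, 284) [ 0.5991 -0.1447  0.0934]
(290, 288) [ 0.599  -0.1448  0.0967]
(290, 292) [ 0.599  -0.1449  0.0995]
(290, 296) [ 0.5995 -0.145   0.1016]
```

The depth shows the real fingertips about 9 mm behind the reported TCP, not 17 mm ahead. The plate is therefore still about 15 mm below them, and contact should come near TCP z ≈ 0.043.

```bash
python3 -m handwheel '[[0,0,0.003,0,0,0],[0,0,0.003,0,0,0],[0,0,0.003,0,0,0],[0,0,0.002,0,0,0],[0,0,0.001,0,0,0],[0,0,0.0005,0,0,0],[0,0,0,0,0,0],[0,0,0,0,0,0]]' -1
python3 -m handwheel '[[0,0,0.0007,0,0,0],[0,0,0.0007,0,0,0],[0,0,0.0006,0,0,0],[0,0,0.0005,0,0,0],[0,0,0.0005,0,0,0],[0,0,0,0,0,0],[0,0,0,0,0,0],[0,0,0,0,0,0]]' -1
```

```text
time: 6.92
ee_pos: [0.6081, -0.1488, 0.0455]
tcp_rot: [180.0, -0.0, 173.0]
wrist_force: [-1.1, 0.6, 2.1]
opening: -0.0001
time: 7.58
ee_pos: [0.6082, -0.1489, 0.0425]
tcp_rot: [-180.0, 0.0, 173.0]
wrist_force: [-2.3, 0.8, 5.0]
opening: 0.0002
```

```bash
python3 -m handwheel '[[0,0,0.0005,0,0,0],[0,0,0.0005,0,0,0],[0,0,0.0005,0,0,0],[0,0,0.0005,0,0,0],[0,0,0.0005,0,0,0],[0,0,0,0,0,0],[0,0,0,0,0,0],[0,0,0,0,0,0]]' -1
python3 - <<'E'
from h import *
to([.514,-.138,.05],173)
E
```

```text
time: 8.25
ee_pos: [0.6081, -0.1489, 0.04]
tcp_rot: [-180.0, 0.0, 173.0]
wrist_force: [-1.7, -0.4, 5.7]
opening: -0.0001
t8.25 ee [ 0.6081 -0.1489  0.04  ] rot [-180.      0.    173.04] q1,q6 [-13.8  -6.8] F [-1.73 -0.41  5.65]
d tool mm [ 94.8  -0.6 -10. ] turn [-0.    0.    0.04]
```

```bash
python3 -m handwheel '[[0,0,0.0005,0,0,0],[0,0,0.0005,0,0,0],[0,0,0.0005,0,0,0],[0,0,0.0005,0,0,0],[0,0,0.0003,0,0,0],[0,0,0,0,0,0],[0,0,0,0,0,0],[0,0,0,0,0,0]]' -1
python3 - <<'E'
from h import *
f=[]
for i in range(4): f.append(monitor.get_obs()['wrist_force'].round(2)); cams.camera('wrist')
print(f)
E
```

```text
time: 8.92
ee_pos: [0.6082, -0.1489, 0.038]
tcp_rot: [-180.0, 0.0, 173.0]
wrist_force: [-4.2, 0.1, 7.0]
opening: 0.0001
[array([-4.16,  0.13,  7.04]), array([-4.2 ,  0.44,  7.49]), array([-2.61,  0.21,  7.11]), array([-3.93,  0.47,  7.26])]
```

```bash
python3 -m handwheel '[[0.001,0,-0.0001,0,0,0],[0.0015,0,-0.0003,0,0,0],[0.0015,0,-0.0003,0,0,0],[0.0015,0,-0.0003,0,0,0],[0.0015,0,-0.0003,0,0,0],[0.0015,0,-0.0003,0,0,0],[0.0015,0,-0.0003,0,0,0],[0,0,0,0,0,0]]' -1
python3 - <<'E'
from h import *
f=[]
for i in range(3): f.append(monitor.get_obs()['wrist_force'].round(2)); shot('wrist','w4')
print(f)
a=cv2.imread('pics/w4.png'); g=cv2.cvtColor(a,cv2.COLOR_BGR2GRAY)
print(world('w4',280,150).round(4)); print([int(x) for x in g[60:260:6,280]])
E
```

```text
time: 9.78
ee_pos: [0.5998, -0.1479, 0.0406]
tcp_rot: [-180.0, 0.2, 173.0]
wrist_force: [2.1, -0.5, 6.8]
opening: 0.0005
[array([ 2.1 , -0.54,  6.75]), array([ 3.46, -0.01,  6.02]), array([ 2.2 , -0.53,  6.11])]
[ 0.5408 -0.1417  0.048 ]
[141, 141, 140, 138, 136, 136, 139, 138, 136, 136, 140, 140, 40, 41, 41, 42, 42, 41, 40, 40, 41, 41, 41, 41, 42, 41, 40, 40, 40, 40, 40, 40, 40, 11]
```

```bash
cat >> h.py <<'E'
def front(fn):
    f=[]
    for i in range(3): f.append(monitor.get_obs()['wrist_force']); shot('wrist',fn)
    g=cv2.cvtColor(cv2.imread(f'pics/{fn}.png'),cv2.COLOR_BGR2GRAY); out=[]
    for u in (265,280,295):
        v=225
        while g[v,u]<75 and v>5: v-=1
        out.append(world(fn,u,v+.5,d=float(np.load(f'pics/{fn}.npz')['depth'][v+3,u])))
    o=monitor.get_obs(); print('F',np.mean(f,0).round(2),'front',np.mean(out,0).round(4),'v',v,'ee',o['ee_pos'].round(4),'fr-ee',(np.mean(out,0)-o['ee_pos']).round(4))
E
python3 -m handwheel '[[0.001,0,-0.0001,0,0,0],[0.0015,0,-0.0002,0,0,0],[0.0015,0,-0.0003,0,0,0],[0.0015,0,-0.0002,0,0,0],[0.0015,0,-0.0002,0,0,0],[0.0015,0,-0.0002,0,0,0],[0.0015,0,-0.0002,0,0,0],[0.0015,0,-0.0001,0,0,0]]' -1
python3 - <<'E'
from h import *
front('w5')
E
```

```text
time: 10.6
ee_pos: [0.5886, -0.1466, 0.0421]
tcp_rot: [-180.0, 0.2, 173.0]
wrist_force: [3.5, 0.7, 6.5]
opening: 0.0001
F [3.06 0.03 6.35] front [ 0.5207 -0.1392  0.0491] v 128 ee [ 0.5884 -0.1465  0.0421] fr-ee [-0.0677  0.0073  0.007 ]
```

```bash
python3 -m handwheel '[[0.001,0,0,0,0,0],[0.002,0,-0.0002,0,0,0],[0.002,0,-0.0002,0,0,0],[0.002,0,-0.0003,0,0,0],[0.002,0,-0.0003,0,0,0],[0.002,0,-0.0003,0,0,0],[0.002,0,-0.0003,0,0,0],[0.001,0,0,0,0,0]]' -1
python3 - <<'E'
from h import *
front('w5')
E
```

```text
time: 11.42
ee_pos: [0.5746, -0.1449, 0.0437]
tcp_rot: [-180.0, 0.2, 173.0]
wrist_force: [4.0, 0.1, 5.9]
opening: 0.0001
F [ 3.91 -0.46  6.18] front [ 0.5069 -0.1376  0.0502] v 128 ee [ 0.5745 -0.1449  0.0437] fr-ee [-0.0676  0.0073  0.0065]
```

```bash
python3 -m handwheel '[[0.001,0,0,0,0,0],[0.002,0,0,0,0,0],[0.002,0,0,0,0,0],[0.002,0,-0.0001,0,0,0],[0.002,0,-0.0001,0,0,0],[0.002,0,-0.0001,0,0,0],[0.002,0,-0.0001,0,0,0],[0.001,0,0,0,0,0]]' -1
python3 - <<'E'
from h import *
front('w5')
E
```

```text
time: 12.23
ee_pos: [0.561, -0.1432, 0.0444]
tcp_rot: [-180.0, 0.3, 173.0]
wrist_force: [4.1, -0.5, 6.9]
opening: 0.0002
F [ 3.57 -0.79  7.38] front [ 0.4932 -0.1359  0.0508] v 128 ee [ 0.5609 -0.1432  0.0443] fr-ee [-0.0677  0.0074  0.0065]
```

```bash
python3 -m handwheel '[[0.001,0,0,0,0,0],[0.002,0,-0.0002,0,0,0],[0.002,0,-0.0002,0,0,0],[0.002,0,-0.0002,0,0,0],[0.002,0,-0.0002,0,0,0],[0.002,0,-0.0002,0,0,0],[0.002,0,-0.0002,0,0,0],[0.001,0,0,0,0,0]]' -1
python3 - <<'E'
from h import *
front('w5')
E
```

```text
time: 13.05
ee_pos: [0.5471, -0.1416, 0.0456]
tcp_rot: [-180.0, 0.3, 173.0]
wrist_force: [3.5, -1.1, 7.2]
opening: -0.0004
F [ 3.63 -0.94  7.97] front [ 0.4724 -0.1334 -0.0015] v 109 ee [ 0.547  -0.1416  0.0456] fr-ee [-0.0746  0.0081 -0.047 ]
```

```bash
python3 -m handwheel '[[0.001,0,0,0,0,0],[0.002,0,-0.0002,0,0,0],[0.002,0,-0.0002,0,0,0],[0.002,0,-0.0002,0,0,0],[0.002,0,-0.0002,0,0,0],[0.002,0,-0.0002,0,0,0],[0.002,0,-0.0002,0,0,0],[0.001,0,0,0,0,0]]' -1
python3 - <<'E'
from h import *
front('w5')
E
```

```text
time: 13.87
ee_pos: [0.5331, -0.1398, 0.0467]
tcp_rot: [-180.0, 0.3, 173.0]
wrist_force: [4.5, -0.8, 6.9]
opening: 0.0001
F [ 3.38 -0.67  6.89] front [ 0.4592 -0.1319 -0.0011] v 110 ee [ 0.533  -0.1398  0.0466] fr-ee [-0.0738  0.0079 -0.0477]
```

```bash
python3 -m handwheel '[[0.001,0,0,0,0,0],[0.002,0,-0.0001,0,0,0],[0.002,0,-0.0001,0,0,0],[0.002,0,-0.0001,0,0,0],[0.002,0,-0.0001,0,0,0],[0.002,0,-0.0001,0,0,0],[0.002,0,0,0,0,0],[0.001,0,0,0,0,0]]' -1
python3 - <<'E'
from h import *
front('w6')
E
```

```text
time: 14.68
ee_pos: [0.5192, -0.1382, 0.0473]
tcp_rot: [-180.0, 0.3, 173.0]
wrist_force: [4.2, -0.5, 6.9]
opening: -0.0001
F [ 3.33 -0.41  7.58] front [ 0.4487 -0.1306 -0.0011] v 117 ee [ 0.5191 -0.1381  0.0472] fr-ee [-0.0705  0.0075 -0.0482]
```

View pics/w6.png

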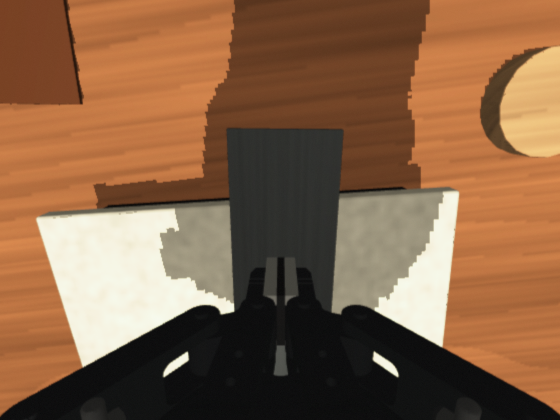

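The plate's front edge runs (228,128)–(343,130), overhanging the board edge, which crosses the plate at about (231,200)–(340,194). I'll measure the overhang.

Run:
```python
from h import *
fr=(world('w6',228,128.5,z=.053)+world('w6',343,130,z=.053))/2
e1=world('w6',39,217,z=.05);e2=world('w6',458,189,z=.05)
t=(fr[1]-e1[1])/(e2[1]-e1[1]); ed=e1+t*(e2-e1)
print('front',fr.round(4),'edge',e1.round(4),e2.round(4),ed.round(4),'overhang',ed[0]-fr[0], np.linalg.norm(e2-e1))
for v in (135,160,185,220,250): print(world('w6',285,v).round(4))
```

```text
front [ 0.4521 -0.1286  0.053 ] edge [ 0.4776 -0.2475  0.05  ] [ 0.4879 -0.0539  0.05  ] [ 0.4839 -0.1286  0.05  ] overhang 0.03186563010157839 0.19388317235357383
[ 0.4545 -0.1291  0.0516]
[ 0.465  -0.1303  0.0517]
[ 0.476  -0.1316  0.052 ]
[ 0.4929 -0.1336  0.0507]
[ 0.5078 -0.1354  0.051 ]
```

```bash
python3 -m handwheel '[[0.001,0,0,0,0,0],[0.0015,0,-0.0001,0,0,0],[0.0015,0,0,0,0,0],[0.0015,0,-0.0001,0,0,0],[0.001,0,0,0,0,0],[0.0005,0,0,0,0,0],[0,0,0,0,0,0],[0,0,0,0,0,0]]' -1
python3 -m handwheel '[[0,0,-0.002,0,0,0],[0,0,-0.002,0,0,0],[0,0,-0.004,0,0,0],[0,0,-0.01,0,0,0],[0,0,-0.02,0,0,0],[0,0,-0.03,0,0,0],[0,0,-0.02,0,0,0],[0,0,0,0,0,0]]' -1
python3 - <<'E'
from h import *
shot('wrist','w7'); 
im=cv2.imread('pics/w7.png'); cv2.imwrite('pics/w7c.png',cv2.resize(im[60:260,140:420],None,fx=2.8,fy=2.8,interpolation=cv2.INTER_CUBIC))
to([.46,-.13,.12],173)
E
```

```text
time: 15.5
ee_pos: [0.5123, -0.1373, 0.0474]
tcp_rot: [-180.0, 0.3, 173.0]
wrist_force: [3.3, -1.1, 7.8]
opening: -0.0001
time: 16.17
ee_pos: [0.5121, -0.1373, 0.1393]
tcp_rot: [-179.9, 0.4, 173.0]
wrist_force: [1.1, -0.2, 0.1]
opening: -0.0003
t16.22 ee [ 0.5115 -0.1372  0.1369] rot [-179.97    0.23  173.04] q1,q6 [-15.   -8.1] F [-0.34 -0.28 -1.03]
d tool mm [52.1  0.9 16.7] turn [-0.03  0.23  0.04]
```

View pics/w7c.png

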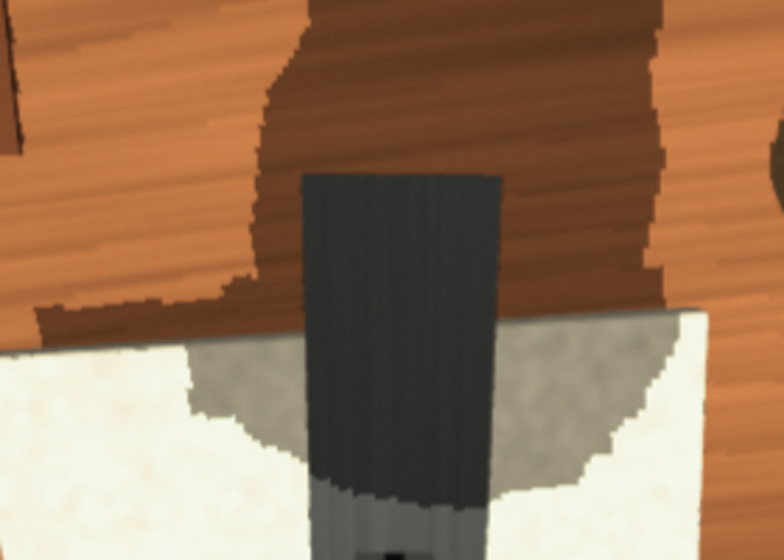

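Run:
```python
from h import *
P=lambda a,b,z: world('w7',140+a/2.8,60+b/2.8,z=z)
a,b=P(302,174,.053),P(502,177,.053); e1,e2=P(304,337,.05),P(497,325,.05)
m=(a+b)/2; d=b-a; print('front',m.round(4),np.linalg.norm(d),'yaw',np.degrees(np.arctan2(-d[0],d[1])),'edge',((e1+e2)/2).round(4),'overhang',np.linalg.norm((m-(e1+e2)/2)[:2]))
for q in [(400,200),(400,300),(400,450),(250,450)]: print(world('w7',140+q[0]/2.8,60+q[1]/2.8).round(4))
```

```text
front [ 0.4453 -0.1278  0.053 ] 0.04949566177571529 yaw -7.819345431774293 edge [ 0.4846 -0.133   0.05  ] overhang 0.03962664816953594
[ 0.4512 -0.129   0.0524]
[ 0.476  -0.132   0.0528]
[ 0.5165 -0.1369  0.0531]
[ 0.5127 -0.1781  0.0494]
```

```bash
python3 -m handwheel '[[0.008,0.0002,0,0,0,0],[0.008,0.0002,0,0,0,0],[0.008,0.0002,0,0,0,0],[0.008,0.0002,0.005,0,0,0],[0.008,0.0002,0.005,0,0,0],[0.007,0,0.005,0,0,0],[0,0,0.005,0,0,0],[0,0,0,0,0,0]]' 0.6
python3 - <<'E'
from h import *
shot('wrist','w8'); o=monitor.get_obs(); print(o['opening'])
to([.4647,-.1302,.05],173)
im=cv2.imread('pics/w8.png'); cv2.imwrite('pics/w8c.png',cv2.resize(im[100:400,120:440],None,fx=2,fy=2,interpolation=cv2.INTER_CUBIC))
E
```

```text
time: 16.88
ee_pos: [0.4629, -0.13, 0.1129]
tcp_rot: [180.0, -0.1, 173.0]
wrist_force: [0.2, -0.8, -1.0]
opening: 0.0684
0.06841092770432439
t16.93 ee [ 0.4634 -0.1301  0.1134] rot [ 1.7999e+02 -5.0000e-02  1.7303e+02] q1,q6 [-15.7  -8.7] F [-0.26 -0.15  1.19]
d tool mm [-1.4  0.1 63.4] turn [ 0.01 -0.05  0.03]
```

View pics/w8c.png

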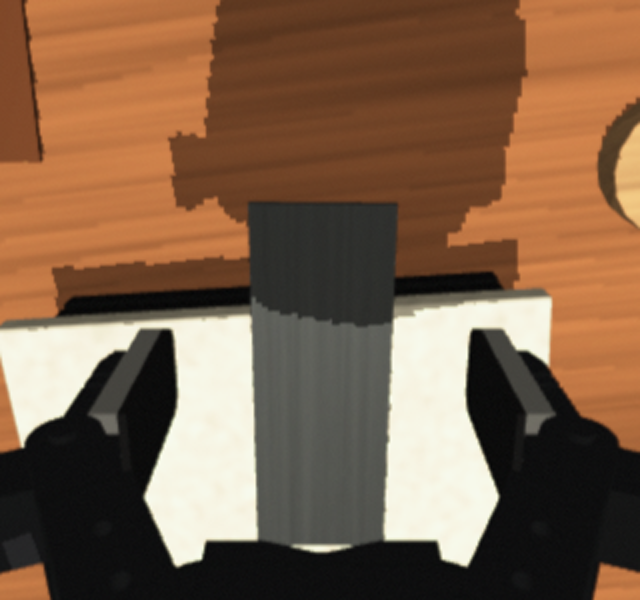

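The open fingers straddle the plate. The left finger's front strip runs from crop (150,335) to (105,425), and the plate lies centred between them. I'll get the tip height from depth.

Run:
```python
from h import *
Rt=lambda p,fn='w8': R.from_euler('xyz',np.load('pics/w8.npz')['rot'],degrees=True).inv().apply(p-np.load('pics/w8.npz')['ee'])*1000
for q in [(152,334),(148,340),(140,355),(125,385),(110,415),(488,334),(495,345),(505,365),(535,412),(165,360),(165,400)]:
    p=world('w8',120+q[0]/2,100+q[1]/2); print(q,'tool mm',Rt(p).round(1))
```

```text
(152, 334) tool mm [  9.5 -37.9 -17.7]
(148, 340) tool mm [  9.4 -38.1 -20.3]
(140, 355) tool mm [  9.1 -38.2 -26.4]
(125, 385) tool mm [  9.6 -37.7 -38.9]
(110, 415) tool mm [  8.9 -37.8 -47.8]
(488, 334) tool mm [  9.4  36.  -17.5]
(495, 345) tool mm [  9.6  36.2 -22.9]
(505, 365) tool mm [  9.5  36.  -31.3]
(535, 412) tool mm [  9.7  36.7 -48. ]
(165, 360) tool mm [  4.9 -34.6 -20.9]
(165, 400) tool mm [ -3.4 -34.6 -23.5]
```

```bash
python3 -m handwheel '[[-0.0012,0,0.012,0,0,0],[0,0,0.012,0,0,0],[0,0,0.012,0,0,0],[0,0,0.012,0,0,0],[0,0,0.012,0,0,0],[0,0,0.012,0,0,0],[0,0,0.01,0,0,0],[0,0,0.006,0,0,0]]' 0.6
python3 -m handwheel '[[0,0,0,0,0,0],[0,0,0,0,0,0],[0,0,0,0,0,0],[0,0,0,0,0,0],[0,0,0,0,0,0],[0,0,0,0,0,0],[0,0,0,0,0,0],[0,0,0,0,0,0]]' 0.6
python3 - <<'E'
from h import *
to([.4647,-.1302,.0235],173)
E
```

```text
time: 17.6
ee_pos: [0.4644, -0.1302, 0.0243]
tcp_rot: [180.0, -0.1, 173.0]
wrist_force: [-0.4, -0.3, -1.1]
opening: 0.0681
time: 18.27
ee_pos: [0.4651, -0.1304, 0.0262]
tcp_rot: [-180.0, 0.0, 173.0]
wrist_force: [0.2, -0.4, -0.2]
opening: 0.0682
t18.27 ee [ 0.4651 -0.1304  0.0262] rot [-1.8000e+02  2.0000e-02  1.7304e+02] q1,q6 [-15.7  -8.7] F [ 0.22 -0.35 -0.19]
d tool mm [0.5 0.1 2.7] turn [-0.    0.02  0.04]
```

```bash
python3 -m handwheel '[[0,0,0.002,0,0,0],[0,0,0,0,0,0],[0,0,0,0,0,0],[0,0,0,0,0,0],[0,0,0,0,0,0],[0,0,0,0,0,0],[0,0,0,0,0,0],[0,0,0,0,0,0]]' -1 80
python3 - <<'E'
from h import *
shot('wrist','w9'); to([.4647,-.1302,.0235],173)
for u,v in [(280,215),(280,240),(280,270),(280,300)]: print(world('w9',u,v).round(4))
E
```

```text
time: 18.93
ee_pos: [0.465, -0.1304, 0.0241]
tcp_rot: [180.0, -0.0, 173.0]
wrist_force: [-1.8, -0.3, 2.8]
opening: 0.047
t18.98 ee [ 0.465  -0.1304  0.0241] rot [-180.     -0.    173.03] q1,q6 [-15.7  -8.7] F [-1.6   0.91  3.21]
d tool mm [0.4 0.1 0.6] turn [-0.   -0.    0.03]
[ 0.4449 -0.1289 -0.0005]
[ 0.4598 -0.1307 -0.0007]
[ 0.4515 -0.1297  0.0525]
[ 0.4655 -0.1314  0.0521]
```

```bash
python3 -m handwheel '[[0,0,-0.001,0,0,0],[0,0,-0.001,0,0,0],[0,0,-0.001,0,0,0],[0,0,-0.002,0,0,0],[0,0,-0.002,0,0,0],[0,0,-0.003,0,0,0],[0,0,-0.003,0,0,0],[0,0,-0.003,0,0,0]]' -1 80
python3 -m handwheel '[[0,0,-0.006,0,0,0],[0,0,-0.008,0,0,0],[0,0,-0.012,0,0,0],[0,0,-0.014,0,0,0],[0,0,-0.014,0,0,0],[0,0,-0.012,0,0,0],[0,0,-0.008,0,0,0],[0,0,0,0,0,0]]' -1 80
python3 - <<'E'
from h import *
shot('wrist','w10'); to([.5411,.1544,.17],184); o=monitor.get_obs(); print(o['opening'],o['torque'])
for v in range(265,400,15): print(v,world('w10',280,v).round(4),world('w10',262,v).round(4))
E
```

```text
time: 19.65
ee_pos: [0.4651, -0.1304, 0.0405]
tcp_rot: [-180.0, 0.0, 173.0]
wrist_force: [0.6, -0.3, -1.8]
opening: 0.0473
time: 20.32
ee_pos: [0.466, -0.1306, 0.1164]
tcp_rot: [-180.0, 0.2, 173.0]
wrist_force: [0.0, 0.5, -1.3]
opening: 0.0472
t20.37 ee [ 0.4656 -0.1305  0.1151] rot [-1.7999e+02  9.0000e-02  1.7304e+02] q1,q6 [-15.7  -8.7] F [-0.03 -0.25 -2.18]
d tool mm [-40.5 291.9 -54.9] turn [ -0.02   0.09 -10.96]
0.047561182822867205 [-0.01074468  0.06295439 -0.00224968]
265 [ 0.4503 -0.1296  0.1445] [ 0.4494 -0.1369  0.1444]
280 [ 0.4573 -0.1305  0.1439] [ 0.4561 -0.1378  0.1444]
295 [ 0.464  -0.1313  0.1443] [ 0.4633 -0.1388  0.144 ]
310 [ 0.4714 -0.1322  0.1441] [ 0.4705 -0.1398  0.144 ]
325 [ 0.479  -0.1332  0.1437] [ 0.4777 -0.1408  0.1442]
340 [ 0.4866 -0.1341  0.1439] [ 0.4855 -0.1419  0.144 ]
355 [ 0.4947 -0.1351  0.1437] [ 0.4934 -0.143   0.1441]
370 [ 0.5031 -0.1361  0.1435] [ 0.5018 -0.1442  0.1438]
385 [ 0.4558 -0.1302  0.199 ] [ 0.4554 -0.1347  0.1988]
```

View pics/w10.png

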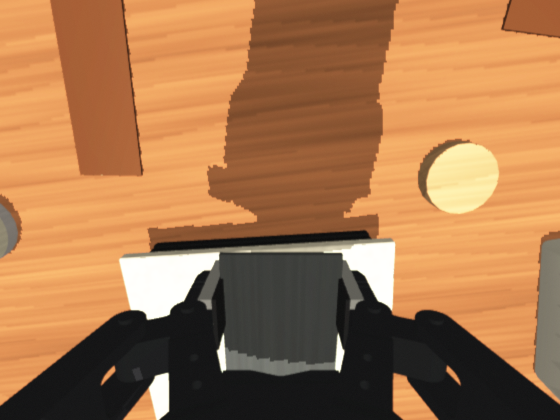

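```bash
python3 - <<'E'
from h import *
a,b=world('w10',220,253.5,z=.1443),world('w10',341,253,z=.1443); m=(a+b)/2; d=b-a
c=np.load('pics/w10.npz'); T=R.from_euler('xyz',c['rot'],degrees=True).inv()
print('w',np.linalg.norm(d),'yaw',np.degrees(np.arctan2(-d[0],d[1])),'front tool mm',T.apply(m-c['ee'])*1000)
E
python3 -m handwheel '[[-0.002,0.01,0,0,0,-0.4],[-0.005,0.02,0,0,0,-0.8],[-0.005,0.022,0,0,0,-0.8],[-0.005,0.022,0,0,0,-0.8],[-0.005,0.022,0,0,0,-0.8],[-0.005,0.022,0,0,0,-0.8],[-0.005,0.022,0,0,0,-0.8],[-0.005,0.022,0,0,0,-0.8]]' -1 80
python3 -m handwheel '[[-0.005,0.022,0,0,0,-0.8],[-0.005,0.022,0,0,0,-0.8],[-0.005,0.022,0,0,0,-0.8],[-0.005,0.022,0,0,0,-0.8],[-0.005,0.02,0,0,0,-0.8],[-0.005,0.012,0,0,0,-0.8],[-0.003,0.006,0,0,0,-0.4],[0,0,0,0,0,0]]' -1 80
python3 - <<'E'
from h import *
to([.5416,.1545,.115],184)
E
```

```text
w 0.04830078704860391 yaw -6.7210616692673435 front tool mm [ 20.73034362  -0.75443247 -27.95190295]
time: 21.03
ee_pos: [0.5138, 0.0301, 0.113]
tcp_rot: [180.0, -0.1, 179.1]
wrist_force: [0.4, -0.9, -1.8]
opening: 0.0476
time: 21.7
ee_pos: [0.5449, 0.156, 0.1132]
tcp_rot: [-180.0, -0.1, -175.7]
wrist_force: [-0.4, 0.0, -2.8]
opening: 0.0473
t21.70 ee [0.5449 0.156  0.1132] rot [-1.7999e+02 -7.0000e-02 -1.7566e+02] q1,q6 [16.  11.6] F [-0.36  0.02 -2.79]
d tool mm [ 3.4 -1.3 -1.7] turn [-0.01 -0.07  0.34]
```

```bash
python3 -m handwheel '[[0.001,0,0.001,0,0,0.1],[0.001,-0.0004,0.001,0,0,0.1],[0.0004,-0.0004,0.001,0,0,0.1],[0,0,0.001,0,0,0],[0,0,0,0,0,0],[0,0,0,0,0,0],[0,0,0,0,0,0],[0,0,0,0,0,0]]' -1 80
python3 - <<'E'
from h import *
def cloud(fn,box):
    c=np.load(f'pics/{fn}.npz'); M=cv2.Rodrigues(c['rvec'])[0]; u0,v0,u1,v1=box
    v,u=np.mgrid[v0:v1,u0:u1]; d=c['depth'][v0:v1,u0:u1]
    p=np.stack([(u-c['cx'])/c['fx']*d,(v-c['cy'])/c['fy']*d,d],-1).reshape(-1,3)
    return (p-c['tvec'].ravel())@M
def rect(p,n):
    r=cv2.minAreaRect((p[:,:2]*1000).astype(np.float32)); print(n,len(p),np.round(r[0],1),np.round(r[1],1),round(r[2],2),'z',np.median(p[:,2]).round(4))
p=cloud('top0',(190,155,250,220)); rect(p[(p[:,2]>.075)&(p[:,2]<.11)],'pan')
p=cloud('top0',(190,155,250,220)); rect(p[(p[:,2]>.042)&(p[:,2]<.06)],'body')
shot('top','top1'); p=cloud('top1',(180,140,260,230)); q=p[(p[:,2]>.125)&(p[:,2]<.15)&(p[:,0]>.58)]; rect(q,'plate rear part')
print(np.c_[q.min(0),q.max(0)])
to([.5426,.1552,.1],184)
c=shot('wrist','w11')
E
```

```text
time: 22.37
ee_pos: [0.5426, 0.1539, 0.1102]
tcp_rot: [180.0, 0.0, -176.1]
wrist_force: [0.5, 0.4, -2.2]
opening: 0.0476
pan 734 [593.6 159.8] [60.5 74.7] 3.62 z 0.0859
body 2164 [592.6 159.8] [151.6 130.4] 3.77 z 0.0502
plate rear part 143 [620.5 140.8] [82.3 14.7] 6.72 z 0.1376
[[0.58002437 0.66200548]
 [0.13211922 0.15289431]
 [0.12886989 0.14290532]]
t22.42 ee [0.5426 0.154  0.1102] rot [ 1.8000e+02  1.0000e-02 -1.7607e+02] q1,q6 [15.8 11.9] F [ 0.08 -0.32 -2.86]
d tool mm [-0.1  1.2 10.2] turn [ 0.    0.01 -0.07]
```

```bash
python3 -m handwheel '[[-0.0005,0.001,0.003,0,-0.3,0],[-0.0005,0.001,0.005,0,-0.3,0.1],[0,0.001,0.006,0,-0.3,0.1],[0,0,0.006,0,-0.1,0.1],[0,0,0.006,0,0,0],[0,0,0.005,0,0,0],[0,0,0.003,0,0,0],[0,0,0.002,0,0,0]]' -1 80
python3 -m handwheel '[[0,0,0.001,0,0,0],[0,0,0.001,0,0,0],[0,0,0.001,0,0,0],[0,0,0.001,0,0,0],[0,0,0.001,0,0,0],[0,0,0,0,0,0],[0,0,0,0,0,0],[0,0,0,0,0,0]]' -1 80
python3 - <<'E'
from h import *
to([.5436,.1569,.06],183.7)
E
```

```text
time: 23.13
ee_pos: [0.5436, 0.1571, 0.0734]
tcp_rot: [-180.0, 1.0, -176.4]
wrist_force: [0.6, -0.4, -1.4]
opening: 0.0474
time: 23.8
ee_pos: [0.5439, 0.1571, 0.0692]
tcp_rot: [180.0, 1.0, -176.4]
wrist_force: [-0.2, -0.5, -2.2]
opening: 0.0472
t23.80 ee [0.5439 0.1571 0.0692] rot [ 180.      1.   -176.37] q1,q6 [16.2 12.6] F [-0.25 -0.48 -2.2 ]
d tool mm [ 0.5 -0.2  9.2] turn [ 0.    1.   -0.07]
```

```bash
python3 -m handwheel '[[0,0,0.001,0,0,0],[0,0,0.001,0,0,0],[0,0,0.001,0,0,0],[0,0,0.001,0,0,0],[0,0,0.001,0,0,0],[0,0,0.001,0,0,0],[0,0,0,0,0,0],[0,0,0,0,0,0]]' -1 80
python3 - <<'E'
from h import *
f=[]
for i in range(3): f.append(monitor.get_obs()['wrist_force']); shot('wrist','w12')
print(np.mean(f,0))
for v in (265,295,325,355,370): print(world('w12',280,v).round(4))
E
```

```text
time: 24.47
ee_pos: [0.544, 0.1571, 0.063]
tcp_rot: [180.0, 1.0, -176.4]
wrist_force: [-0.2, 0.4, -1.5]
opening: 0.0469
[ 0.28634036 -0.02983003 -1.72771472]
[0.5277 0.155  0.0911]
[0.5418 0.1558 0.0908]
[0.5562 0.1567 0.0913]
[0.5723 0.1577 0.091 ]
[0.5808 0.1583 0.0909]
```

```bash
python3 -m handwheel '[[0,0,0.0007,0,0,0],[0,0,0.0007,0,0,0],[0,0,0.0007,0,0,0],[0,0,0.0006,0,0,0],[0,0,0.0005,0,0,0],[0,0,0.0004,0,0,0],[0,0,0,0,0,0],[0,0,0,0,0,0]]' -1 80
python3 - <<'E'
from h import *
f=[]
for i in range(3): f.append(monitor.get_obs()['wrist_force']); shot('wrist','w12')
print(np.mean(f,0))
for v in (265,295,325,355,370): print(world('w12',280,v).round(4))
E
```

```text
time: 25.28
ee_pos: [0.544, 0.1572, 0.0595]
tcp_rot: [180.0, 1.0, -176.4]
wrist_force: [0.3, -0.1, -1.1]
opening: 0.0473
[ 0.04022082 -0.0996647  -1.61653732]
[0.5278 0.1549 0.0874]
[0.5418 0.1558 0.0872]
[0.5568 0.1568 0.087 ]
[0.5727 0.1578 0.087 ]
[0.5806 0.1583 0.0875]
```

```bash
python3 -m handwheel '[[0,0,0.0005,0,0,0],[0,0,0.0005,0,0,0],[0,0,0.0005,0,0,0],[0,0,0.0003,0,0,0],[0,0,0,0,0,0],[0,0,0,0,0,0],[0,0,0,0,0,0],[0,0,0,0,0,0]]' -1 80
python3 - <<'E'
from h import *
f=[]
for i in range(4): f.append(monitor.get_obs()['wrist_force']); shot('wrist','w12')
print(np.mean(f,0), monitor.get_obs()['torque'])
for v in (265,295,325,355,370): print(world('w12',280,v).round(4))
E
```

```text
time: 26.1
ee_pos: [0.5441, 0.1572, 0.0578]
tcp_rot: [180.0, 1.0, -176.4]
wrist_force: [-0.7, -0.1, 0.9]
opening: 0.0472
[-0.66191661 -0.04142357  0.80871047] [0.04263271 0.18451402 0.02124164]
[0.528  0.155  0.0855]
[0.5415 0.1558 0.0861]
[0.5567 0.1568 0.0855]
[0.5721 0.1578 0.086 ]
[0.5804 0.1583 0.0861]
```

```bash
python3 -m handwheel '[[0,0,-0.0004,0,0,0],[0,0,0,0,0,0],[0,0,0,0,0,0],[0,0,0,0,0,0],[0,0,0,0,0,0],[0,0,0,0,0,0],[0,0,0,0,0,0],[0,0,0,0,0,0]]' 0.5 20
python3 -m handwheel '[[0,0,-0.002,0,0,0],[0,0,-0.004,0,0,0],[0,0,-0.01,0,0,0],[0,0,-0.015,0,0,0],[0,0,-0.02,0,0,0],[0.01,0,-0.02,0,0,0],[0.015,0,-0.02,0,0,0],[0.015,0,-0.01,0,0,0]]' 0.5
python3 -m handwheel '[[0.03,0,-0.02,0,0,0],[0.03,0,-0.02,0,0,0],[0.03,0,-0.02,0,0,0],[0.03,0,-0.02,0,0,0],[0.03,0,0,0,0,0],[0,0,0,0,0,0],[0,0,0,0,0,0],[0,0,0,0,0,0]]' 0.5
python3 - <<'E'
from h import *
a=shot('top','top2')['img']; b=shot('scene','scene2')['img']; w=shot('wrist','w13')['img']
A=cv2.resize(a[130:240,180:400],(600,300),interpolation=cv2.INTER_CUBIC)[:,:400]
B=b[130:330,140:400]; B=cv2.resize(B,(390,300)); W=cv2.resize(w,(400,300))
t=cv2.imread('pics/top2.png'); T=cv2.resize(t,(390,300))
cv2.imwrite('pics/final.png',np.vstack([np.hstack([A,B]),np.hstack([W,T[:,:,::-1]])])[:,:,::-1])
c=np.load('pics/top2.npz'); M=cv2.Rodrigues(c['rvec'])[0]; v,u=np.mgrid[140:230,180:260]; d=c['depth'][140:230,180:260]
p=(np.stack([(u-c['cx'])/c['fx']*d,(v-c['cy'])/c['fy']*d,d],-1).reshape(-1,3)-c['tvec'].ravel())@M
q=p[(p[:,2]>.075)&(p[:,2]<.1)]; r=cv2.minAreaRect((q[:,:2]*1000).astype(np.float32)); print(len(q),r)
g=a[140:230,180:260].reshape(-1,3); k=(g.max(1)<120)&(p[:,2]>.072)&(p[:,2]<.1); print('dark plate',k.sum(),cv2.minAreaRect((p[k,:2]*1000).astype(np.float32)), np.polyfit(p[k,0],p[k,2],1),np.median(p[k,2]))
E
```

```text
time: 26.97
ee_pos: [0.5441, 0.1572, 0.0581]
tcp_rot: [180.0, 1.0, -176.4]
wrist_force: [0.4, 0.5, 0.6]
opening: 0.0642
time: 27.63
ee_pos: [0.5027, 0.1546, 0.1618]
tcp_rot: [180.0, 1.2, -176.4]
wrist_force: [-0.8, -0.6, -0.1]
opening: 0.0638
time: 28.3
ee_pos: [0.3516, 0.145, 0.2364]
tcp_rot: [180.0, 1.1, -176.3]
wrist_force: [0.2, -0.4, -0.0]
opening: 0.0637
1375 ((592.1956787109375, 159.49224853515625), (140.02685546875, 74.6811294555664), 3.0119407176971436)
dark plate 1063 ((592.7550048828125, 155.398193359375), (139.3080291748047, 59.37032699584961), 2.0395684242248535) [0.00081103 0.08669188] 0.08701896800896691
```

View pics/final.png

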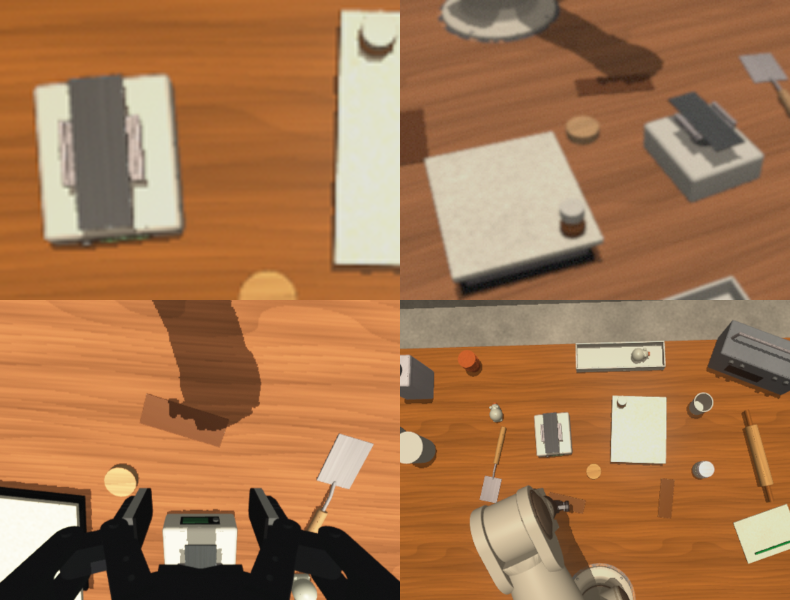

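The composite shows the plate lying straight between the two rails, about equally far from each. The depth readings are level, and the jar, puck and other things stand where they were.

```bash
python3 -c "
from workcell import order; print(order.job_done())"
```

```text
the job is handed in; nothing more can be done
None
```

The steel plate now lies between the scale pan's rails, and the job was handed in at about 28 s of the 72 s allowed.

- **Slide:** I pressed with the closed fingertips at about 6–8 N, as read at the wrist while the arm was stationary between strokes. The plate moved without slipping until it overhung the front edge by about 39 mm, lying flat.
- **Transfer:** I gripped the overhanging end across its width, carried the plate over, lowered it until the pan bore its weight, and let go.

**Last checks**
- **Position:** the top camera puts the plate within about 1–2 mm of the pan's centre along the rails. Across them, the dark-pixel fit gave 155.4 mm against the pan's 159.8 mm, but it came out 59 mm wide, so it probably took in some shadow. In the picture the gaps to the two rails look about equal.
- **Level and straightness:** the plate lies level, with a slope under 0.1°. It is turned 1–2° from the rails by the rougher fits.
- **Rest of the scene:** by eye, the other things stand where they were. The arm is clear of everything.

**What disagreed:** the fingertips were not 17 mm ahead of the TCP as stated. Depth readings put them about 5–9 mm behind it when shut and 16 mm behind when open 68 mm, so I went by those and the force felt.

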